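# Hang up the press guard and load the die carrier

### The arm

A 6-joint arm with a two-finger parallel gripper is mounted at the origin on the work surface. World frame = base frame: x ahead of the robot, y to its left, z up, the work surface at z = 0. Lengths are in m, angles in rad, forces in N, time in s.
With the tool pointing down it reaches from about 0.35 to 0.775 m from the base axis. Payload 5.5 kg.
Tool frame: the origin (TCP) lies on the centre line of the jaws, within the pads' length; the fingertips stand 11 mm ahead of it and the grasp point (between the pads) lies 8 mm behind it (env.tip_reach is the distance from the TCP to the fingertips, in m); z points along the fingers, x is the direction in which the jaws open and shut, and the axes are right-handed (so a half turn about z gives the same grasp; the last joint's range is limited). The gripper opens to 85 mm and grips with 20 to 120 N. Pads are 22 mm wide; open, the fingers measure 114 mm over their backs; the gripper's body (76 mm by 85 mm) begins 54 mm behind the grasp point. The pads swing forward as they close: fully open they stand 13 mm farther back than shut.
Start: joints at [0.997, 0.313, 0.046, 1.304, 0, 1.431], TCP at [0.242, 0.522, 0.242] pointing down, gripper open.
Joint ranges: [-2.76, 2.76], [-0.86, 1.69], [-1.03, 1.26], [-2.2, 2.34], [-1.47, 1.5], [-3.14, 3.14]. Speed limits (rad/s): [2.57, 2.57, 3.14, 3.14, 3.14, 3.14].

### API

Orientations are given as a unit quaternion [w, x, y, z].
In Python, from workcell import env gives the robot as it stands.
- The arm moves only by the tool carry_out, never from a script. Its argument "moves" is one flat list of numbers, 7 for each row, row after row: the gripper command: -1 is shut, 1 is fully open, values between are in proportion, then the shift along the tool's x, y, z in m, then the turn, a rotation vector about the tool's x, y, z in degrees. A call has exactly 5 rows; each row shifts and turns the pose as measured when the row begins, along the tool's axes as they then stand; what a row does not reach is not made up. A row lasts 1/8 s, in which the tool goes at most 62.5 mm and 10.7 degrees, less where a joint would pass 70% of its speed; a pose out of reach is approached as far as the arm can. A call is refused whole if a number of a shift passes 0.0625 or a number of a turn 10.7, either way. A call with a gripper value outside its range is refused whole. The fingers move at their own pace and stop on an object; "squeeze" is the grip in N (left out, the last holds). Time passes only in rows, so rows that do not move let the fingers close, or fill a call up. It gives the time, the measured TCP pose, the force and the opening at its end, in the units of the state.
- env.get_state(): the state, without advancing time (a new reading comes with each control period).
- env.read_camera(name): name is "side" or "top"; returns the picture (400x640x3 uint8, red, green, blue); there is no depth.
- env.calibration(name): a dict with "camera_matrix" (3x3 intrinsics, pixels), "rvec" (rotation vector, rad) and "tvec" (3), from world to camera coordinates, as OpenCV has them. Camera axes: x right, y down, z forward; pixel columns grow to the right and rows downward; lengths in m; the calibration is good to about 2 mm. A picture is of the moment at which its call begins. calibration takes no time and is no camera call.
- env.hand_in(): hands the job in, once; it reports no verdict.
The state is a dict: "clock": time; "joint_pos": joint angles; "qvel": joint speeds; "tau": joint torques, N m; "tcp_pos": TCP position; "orientation": TCP orientation; "wrist_force": force on the tool from outside, world axes, zero at the start; "ft_torque": the same for the moment, N m; "finger_gap": finger opening in m.
Only numpy, scipy, OpenCV 4.12 (cv2) and the standard library are available. Lean on these libraries where they do the work, as an engineer would, in place of code of your own. Each camera call takes 0.05 s, during which the arm holds its last target. There are 200 camera calls.

### The job

Get the pellet press ready for a pressing: first lift its clear drop guard by its bar and hook the slot of the bar over the inner horn of the notched block, so that the guard hangs up by itself. Then fetch the loose die carrier, set it on the bed in front of the press with the die end leading, and slide it in under the guard, between the rails, until it is fully home against the back stop. Leave the guard hung up and the other things on the bench where they are.

Things in the scene. Friction and masses are not known exactly. Their poses are not given: they have to be found in the camera images.
- press: bench pellet press, fixed. Origin on the bench under its guard; x points from the front into the press, y left seen from the robot, z up; all press numbers (mm) are in this frame. Bed: flat plate, top z=30, in front of the guard 130 wide and from x=-150 on. Crosshead: x 3 to 153, y -125 to 125, top z=215, on it a cylinder 70 across to z=245 at x=100. Guides at y -112 and 112, x -26 to 2, to z=220
- guard (a joint): lift (m) of the clear guillotine guard: 0 down, 0.085 hung up on the notch, 0.13 top of its travel. It slides straight up between its guides, weighs 0.5 kg with its bar and falls when let go. Pane 140 high, 200 wide, x -16 to -8; lower edge at z=32 when down, 117 when hung up
- guard_bar (a joint): angle (rad) of the steel bar pivoted on the guard's front: 0 upright (for hooking), negative leans to -y; travel -0.68 to 0.12; stiff pivot, stays where put (0.08 N m). Pivot at x=-32, y=0, z=60 plus the lift, axis along x. Strap 24 wide, 12 thick (x -44 to -32), 175 long, with an arm on its +y side
- bar_knob (a point): middle of the bar's round black grip: a cylinder 24 across, 36 long, sticking out forward (press -x, x -80 to -44), 160 above the pivot along the bar. Place to hold the bar, fingers closing along press y; the bar can turn in the fingers about the grip's axis
- bar_slot (a point): middle of the slot's upper edge, 105 above the pivot. The bar's side arm (16 high) ends in a tooth pointing down, 10 wide, outer face 46 from the strap's centre line, leaving a slot open downwards between strap and tooth, 24 wide, 18 deep. Hung up, this edge rests on the inner horn
- press_notch (a point): middle of the notch's mouth in a fixed dark steel block on the press front, at x=-36.5, y=40, z=250. Block x -51 to -22. Inner horn y 19 to 29, top z=250; outer horn y 51 to 61, top z=265; notch floor z=220. Lower the upright bar so that its slot goes over the inner horn, the tooth into the notch; the tooth passes over the inner horn only if the lift is above 0.103
- press_stop (a point): middle of the foot of the back stop's front face, at x=95, y=0, z=30 (bed top). Two rails 10 high on the bed (x 5 to 95, inner faces y -41 and 41, flared outwards from x=-22) lead to it
- carrier: loose die carrier, about 0.55 kg: steel plate 200 x 70 x 8 mm with, from its leading end, a dark round die (44 across, top at 42), a tall grip block and at the tail an upright fin. Origin on the underside near its centre of mass; x points to the leading end (60 mm ahead; tail 140 mm behind), y across, z up
- carrier_grip (a point): holding point of the carrier's tall grip block (36 along x, 14 thick along y, top 66 above the underside), 6 mm behind the origin, 45 above the underside: the place to lift it, fingers closing along carrier y. It fits under the hung-up guard; a hand holding it does not
- carrier_fin (a point): holding point of the carrier's tail fin (30 along x, 12 thick along y, top 50 above the underside), 125 mm behind the origin, 32 above the underside: the place to slide it from, fingers closing along carrier y; too far from the centre of mass to lift it by
- rack: bystander: low green open tray of glass tubes, 150 x 100 x 50 mm, origin under its centre
- amber: bystander: amber glass bottle, 84 mm across, 190 mm tall, origin under its centre
- reagent: bystander: white plastic bottle with a red cap, 72 mm across, 170 mm tall, origin under its centre
- beaker: bystander: clear plastic beaker, 76 mm across, 95 mm tall, origin under its centre
- flask: bystander: small glass flask with a narrow neck, 76 mm across, 135 mm tall, origin under its centre
- dish: bystander: low white ceramic dish, 100 mm across, 18 mm tall, origin under its centre
- tipbox: bystander: blue closed box 110 x 75 x 50 mm, origin under its centre

How it is judged:
On the way, in this order (a step that is already met when the one before it is completed fails the run):
1. the guard hangs by its bar on the notch, not touched by the robot (value of joint guard between 0.079 and 0.091 m and value of joint guard_bar above -0.1 rad and contact force between the fingers and press below 0.3 N), for 0.3 s.
2. the carrier lies fully home on the bed, under the hung-up guard (value of joint guard between 0.079 and 0.091 m and value of joint guard_bar above -0.1 rad and x of carrier in the frame of press above 0.029 m and y of carrier in the frame of press between -0.012 and 0.012 m and z of carrier in the frame of press between 0.026 and 0.034 m and angle between carrier's own z axis and vertical below 0.06 rad and angle between the x axis of carrier and the x axis of press, either way round below 0.12 rad), for 0.2 s.
At the end, for the whole second after the job is handed in: The guard is hung up on the notch (lift 79 to 91 mm, bar within 0.1 rad of upright or leaning to +y), at rest and untouched; the carrier lies flat on the bed, die end in, within 6 mm of the back stop, within 12 mm of the centre line and 0.12 rad of the press's direction, at rest (all of step 2 and contact force between the fingers and press below 0.3 N and linear speed of carrier below 0.02 m/s and velocity of joint guard between -0.02 and 0.02 m/s).
It fails at once if a bystander is pushed more than 40 mm or tipped over (distance of any of rack, amber, reagent, beaker, flask, dish, tipbox from where it was at the start of the episode above 0.04 m or angle between any of rack, amber, reagent, beaker, flask, dish, tipbox's own z axis and vertical above 0.4 rad).
It also fails if it takes over 72 s, if anything falls off the work surface, if the arm or the gripper's body presses on something with over 40 N, if the wrist force passes 120 N, or if a joint passes its speed limit or range.

## Working session

There is one attempt and no reset: what is moved stays moved. The work goes in short steps, Python scripts to look and compute and a tool call to move; the robot and the scene stay as the last step left them, time stands still between calls to the robot, and variables do not carry over. Pictures are saved under pics/ and viewed, about 8 in all and at most 12, crops included, and the job is handed in when it is done.

Besides the shell and the picture viewer there is one more tool, called in YAML: its name, and indented under it one key for each argument. carry_out: Moves the arm, as the interface text tells. Its arguments: {"type":"object","properties":{"moves":{"type":"array"},"squeeze":{"type":"number"}},"required":["moves"]}

```bash
mkdir -p pics; ls; python3 - <<'E'
from workcell import env
import cv2
for n in ("side","top"):
    im=env.read_camera(n); cv2.imwrite(f"pics/{n}0.png",im[:,:,::-1])
    c=env.calibration(n); print(n,c)
print(env.get_state())
E
```

```text
pics
side {'camera_matrix': array([[492.31882765,   0.        , 317.26159639],
       [  0.        , 492.31882765, 206.42851466],
       [  0.        ,   0.        ,   1.        ]]), 'rvec': array([ 2.27559293, -0.69848001,  0.2762219 ]), 'tvec': array([-0.46569108,  0.3108862 ,  1.36144487])}
top {'camera_matrix': array([[379.22115525,   0.        , 316.6402856 ],
       [  0.        , 379.22115525, 197.34551888],
       [  0.        ,   0.        ,   1.        ]]), 'rvec': array([ 2.13904482, -2.08866952,  0.19947677]), 'tvec': array([-0.05702983,  0.57472314,  1.33340878])}
{'clock': 0.1, 'joint_pos': array([9.97381587e-01, 3.13931435e-01, 4.51147462e-02, 1.30358026e+00,
       1.37105164e-05, 1.43117470e+00]), 'qvel': array([ 0.00050233, -0.00360301,  0.00259008,  0.00143677,  0.00102558,
       -0.00033156]), 'tau': array([ 3.29775045e-03, -4.81726491e+01,  2.99242347e+01,  1.27312727e-02,
       -6.72565534e-05, -1.91284983e-05]), 'tcp_pos': array([0.24146909, 0.5213805 , 0.24150358]), 'orientation': array([ 3.26577787e-04,  8.42708343e-01,  5.38369769e-01, -7.30681162e-04]), 'wrist_force': array([-0.52020586,  0.29943359, -0.17614978]), 'ft_torque': array([ 0.03355294, -0.02093103,  0.00692761]), 'finger_gap': 0.08519531739948909}
```

View pics/top0.png

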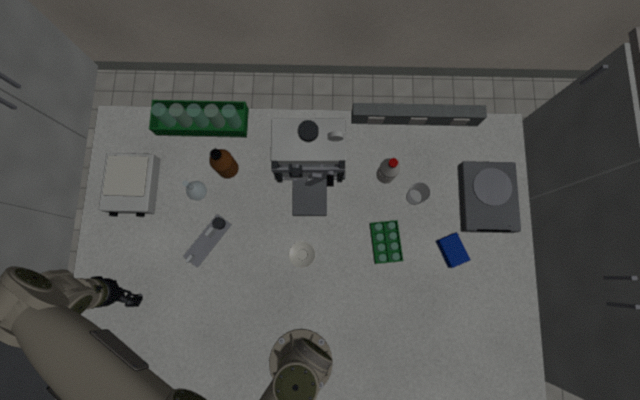

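View pics/side0.png

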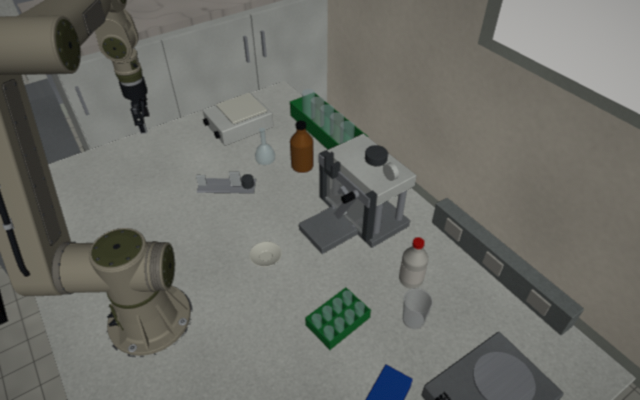

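The top view shows the press at about (310,160), its bed front at (310,215), and the carrier at (208,240) with its die at (219,223). In the side view the carrier is at (225,184) and the bar grip at about (348,197). I'll enlarge both.

```bash
python3 - <<'E'
import cv2,numpy as np
t=cv2.imread("pics/top0.png"); s=cv2.imread("pics/side0.png")
def crop(im,x,y,w,h,k,n):
    c=cv2.resize(im[y:y+h,x:x+w],None,fx=k,fy=k,interpolation=cv2.INTER_CUBIC)
    c=cv2.convertScaleAbs(c,alpha=1.5,beta=20)
    for i in range(0,w,10):
        cv2.line(c,(i*k,0),(i*k,6),(0,0,255),1); cv2.putText(c,str(x+i),(i*k,16),0,.35,(0,0,255),1)
    for i in range(0,h,10):
        cv2.line(c,(0,i*k),(6,i*k),(0,0,255),1); cv2.putText(c,str(y+i),(8,i*k+4),0,.35,(0,0,255),1)
    cv2.imwrite(n,c)
crop(t,260,110,100,112,5,"a.png"); crop(t,178,205,60,66,5,"b.png")
a=cv2.imread("a.png");b=cv2.imread("b.png")
o=np.zeros((560,800,3),np.uint8);o[:,:500]=a;o[:330,500:]=b;cv2.imwrite("pics/topc.png",o)
crop(s,295,130,125,125,4,"a.png");crop(s,190,160,75,40,4,"b.png")
a=cv2.imread("a.png");b=cv2.imread("b.png")
o=np.zeros((500,800,3),np.uint8);o[:,:500]=a;o[:160,500:]=b;cv2.imwrite("pics/sidec.png",o)
E
```

```text
(no output)
```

View pics/topc.png

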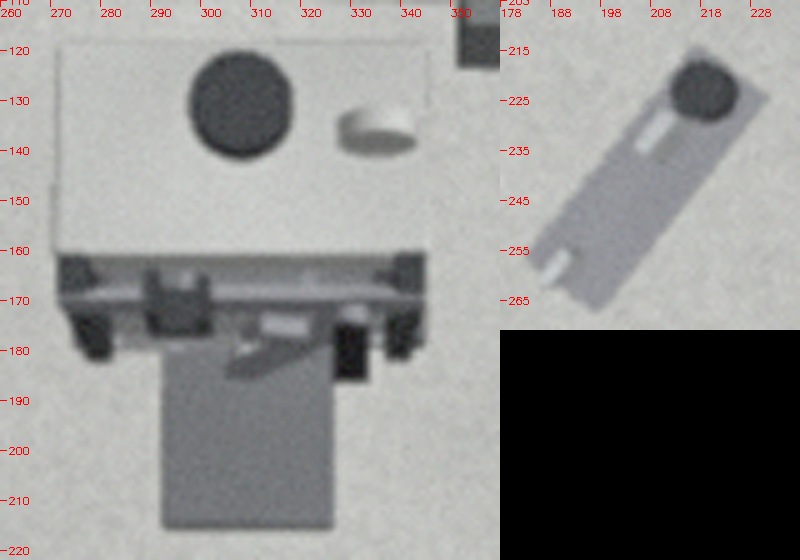

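View pics/sidec.png

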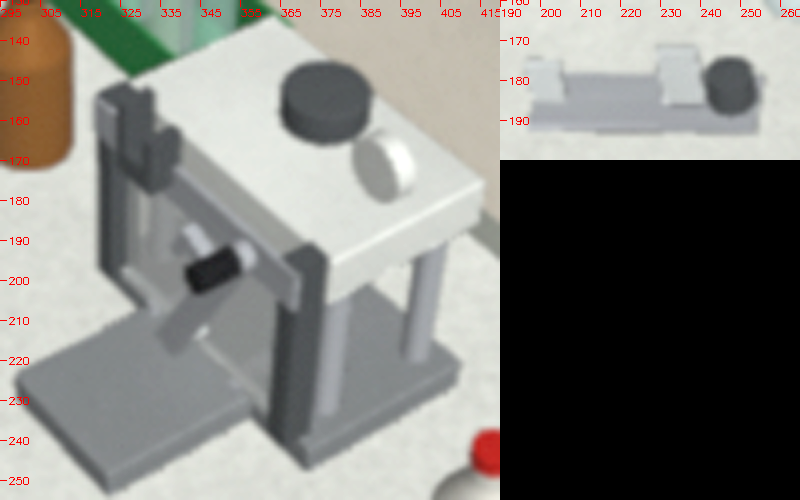

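The crops show the bed's front edge at row 215.4 (columns 292 to 326.6) and the bar leaning to -y with its grip at (330,180). The carrier's die is at (219,223), and its tail at about (191,261).

```bash
cat > h.py <<'E'
import numpy as np,cv2
from scipy.optimize import least_squares
from scipy.spatial.transform import Rotation as R
from workcell import env
def proj(n,P):
    c=env.calibration(n); return cv2.projectPoints(np.array(P,float).reshape(-1,1,3),c["rvec"],c["tvec"],c["camera_matrix"],None)[0][:,0]
def W(p,P,z=0):
    P=np.array(P,float)/1000; c,s=np.cos(p[2]),np.sin(p[2])
    return np.c_[p[0]+c*P[:,0]-s*P[:,1],p[1]+s*P[:,0]+c*P[:,1],P[:,2]+z]
def fit(obs,p0,z=0):
    f=lambda p:np.concatenate([(proj(n,W(p,[a for a,_ in o],z))-[b for _,b in o]).ravel() for n,o in obs.items()])
    r=least_squares(f,p0,loss="soft_l1"); return r.x,f(r.x).reshape(-1,2).round(1).tolist()
E
python3 - <<'E'
from h import *
obs={"top":[((-150,65,30),(292.2,215.4)),((-150,-65,30),(326.6,215.4)),((3,125,215),(270.6,160)),((3,-125,215),(345.4,160.5)),((153,125,215),(271.6,118)),((153,-125,215),(345.3,118)),((100,0,245),(308.2,131))],
"side":[((-150,65,30),(300,225.5)),((-150,-65,30),(322,249.5)),((3,-125,215),(377.5,196.5)),((153,-125,215),(416,175.8)),((153,125,215),(363,133.8)),((100,0,245),(376.5,152.5))]}
p,r=fit(obs,[.6,0,0]);print("press",p,r)
c,cr=fit({"top":[((60,35,8),(217.4,214)),((60,-35,8),(231.4,224.4)),((-140,35,8),(184.4,255)),((-140,-35,8),(197.4,267.4)),((-6,0,66),(208.4,231.6))],"side":[((-6,0,66),(235,172.5)),((60,-35,8),(254.5,191)),((-140,-35,8),(197.5,189))]},[.6,.3,-.6]);print("carrier",c,cr)
kn={"top":(330.2,180.4),"side":(348.5,197)}
f=lambda q:np.concatenate([(proj(n,W(p,[(-62,-160*np.sin(-q[0]),60+q[1]+160*np.cos(q[0]))]))[0]-v) for n,v in kn.items()])
for q in ([-.5,0],):
    k=least_squares(f,q);print("bar",k.x,f(k.x)); k=k.x
print("knob W",W(p,[(-62,160*np.sin(k[0]),60+k[1]+160*np.cos(k[0]))]), "notch",W(p,[(-36.5,40,250)]),"stop",W(p,[(95,0,30)]))
print("fin",W(c,[(-125,0,32),(-6,0,45)]))
E
```

```text
press [ 0.66565993 -0.01554644  0.02620611] [[0.1, -0.8], [0.8, -0.9], [0.2, 0.4], [1.0, -0.4], [0.2, -0.2], [0.4, -0.5], [0.2, -1.9], [-3.2, -1.3], [-1.3, 0.3], [-0.4, 0.1], [0.2, -0.1], [-0.7, 0.0], [-1.0, 0.1]]
carrier [ 0.45123076  0.33648778 -0.61157379] [[-0.1, -2.0], [0.3, -1.4], [-1.5, 0.1], [0.0, -0.8], [0.5, -1.8], [-1.2, 0.5], [-0.9, 1.4], [-1.4, 3.0]]
bar [-0.47466909  6.58706459] [ 0.65253619 -0.65652152 -1.06600859  0.16122957]
knob W [[ 0.60559737 -0.09027298  0.20889811]] notch [[0.62812434 0.02348342 0.25      ]] stop [[ 0.76062731 -0.01305714  0.03      ]]
fin [[0.34888758 0.40825736 0.032     ]
 [0.44631829 0.33993272 0.045     ]]
```

```bash
python3 - <<'E'
from h import *
obs={"top":[((-150,65,30),(292.2,215.4)),((-150,-65,30),(326.6,215.4)),((3,125,215),(270.6,160)),((3,-125,215),(345.4,160.5)),((153,125,215),(271.6,118)),((153,-125,215),(345.3,118)),((100,0,245),(308.2,131))],
"side":[((3,-125,215),(377.5,196.5)),((153,-125,215),(416,175.8)),((153,125,215),(363,133.8)),((100,0,245),(376.5,152.5))]}
p,r=fit(obs,[.6,0,0]);print("press",p,r)
c=np.array([.4512,.3365,-.6116])
def box(x0,x1,y0,y1,z0,z1):
    b=[(x0,y0),(x1,y0),(x1,y1),(x0,y1)]
    return [[(*q,z1) for q in b+b[:1]]]+[[(*q,z0) for q in b+b[:1]]]
def circ(x,y,z,r): return [[(x+r*np.cos(a),y+r*np.sin(a),z) for a in np.linspace(0,6.3,30)]]
a=-.5; s,k=np.sin(a),np.cos(a)
bar=lambda u,v:( -44,u*k+v*s,60-u*s+v*k)
L=[(p,l) for l in [[(-26,65,30),(-150,65,30),(-150,-65,30),(-26,-65,30)]]+box(3,153,-125,125,214,215)[:1]+circ(100,0,245,35)+box(-51,-22,19,29,220,250)[:1]+box(-51,-22,51,61,220,265)[:1]+[[bar(-12,0),bar(-12,175),bar(12,175),bar(12,0)]]
 +[[(-44,160*s,60+160*k),(-80,160*s,60+160*k)]]]
L+=[(c,l) for l in box(-140,60,-35,35,0,8)+box(-24,12,-7,7,66,66)[:1]+box(-140,-110,-6,6,50,50)[:1]]
def ov(n,x,y,w,h,K):
    im=cv2.imread(f"pics/{n}0.png"); o=cv2.convertScaleAbs(cv2.resize(im[y:y+h,x:x+w],None,fx=K,fy=K,interpolation=cv2.INTER_CUBIC),alpha=1.5,beta=20)
    for q,l in L:
        pts=((proj(n,W(q,l))-[x,y]+.5)*K).round().astype(np.int32); cv2.polylines(o,[pts],False,(0,0,255),1)
    return o
O=np.zeros((600,800,3),np.uint8)
for im,(X,Y) in ((ov("top",265,112,85,108,4),(0,0)),(ov("side",295,130,110,125,4),(345,0)),(ov("top",178,208,60,62,2),(0,440)),(ov("side",190,160,75,40,2),(130,440))):
    im=im[:600-Y,:800-X]; O[Y:Y+im.shape[0],X:X+im.shape[1]]=im
cv2.imwrite("pics/ov.png",O)
E
```

```text
press [ 0.66508552 -0.01477236  0.02080811] [[-0.3, -0.8], [0.4, -0.7], [-0.0, 0.4], [0.8, -0.0], [0.2, -0.3], [0.4, -0.2], [0.1, -1.7], [-0.9, 0.1], [-0.1, 0.1], [-0.6, 0.0], [-1.2, 0.1]]
```

View pics/ov.png

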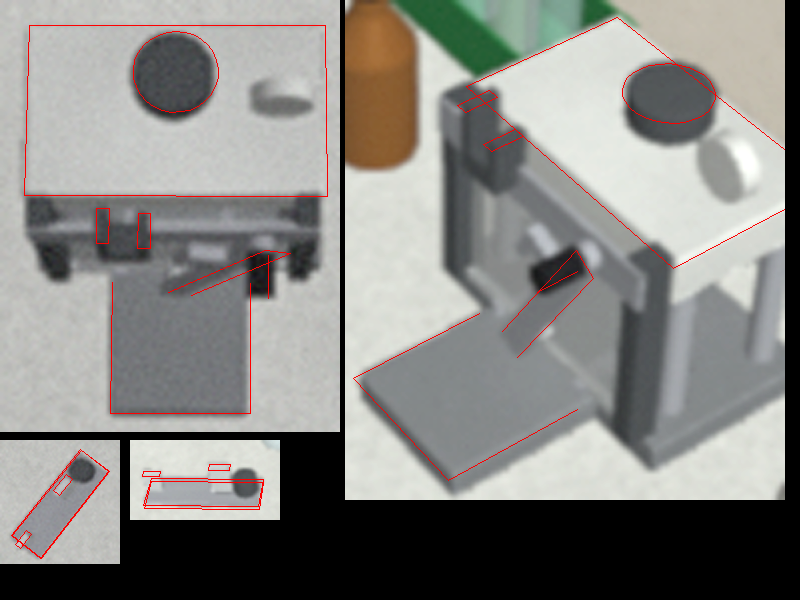

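The overlay fits the press, notch horns and carrier to within about 1 to 2 pixels. The bar leans about -0.48 rad, which puts the grip near world (0.600, -0.089, 0.203). I'll go there with the jaws along press y.

carry_out:
  moves: [1,0,0,-0.03,0,0,-8.7,1,0,0,-0.03,0,0,-8.7,1,0,0,-0.02,0,0,-8.7,1,-0.05,0.03,0,0,0,0,1,-0.05,0.03,0,0,0,0]
  squeeze: 60

```text
clock: 0.72
tcp_pos: [0.3042, 0.4236, 0.3204]
orientation: [0.001, 0.691, 0.723, -0.004]
wrist_force: [0.6, 0.8, -0.1]
finger_gap: 0.0855
```

carry_out:
  moves: [1,-0.054,0.028,0,0,0,1,1,-0.054,0.028,0,0,0,0,1,-0.054,0.028,0,0,0,0,1,-0.054,0.028,0,0,0,0,1,-0.054,0.028,0,0,0,0]

```text
clock: 1.35
tcp_pos: [0.4551, 0.1501, 0.3199]
orientation: [0.001, 0.697, 0.717, -0.005]
wrist_force: [1.9, -0.0, -0.1]
finger_gap: 0.086
```

carry_out:
  moves: [0.6,-0.054,0.028,0,0,0,0,0.6,-0.054,0.028,0,0,0,0,0.6,-0.054,0.028,0,0,0,0,0.6,-0.04,0.028,0,0,0,0,0.6,0,0,0,0,0,0]

```text
clock: 1.98
tcp_pos: [0.5759, -0.0593, 0.3175]
orientation: [-0.001, 0.699, 0.715, -0.005]
wrist_force: [-0.8, 0.2, 0.1]
finger_gap: 0.0682
```

carry_out:
  moves: [0.6,-0.029,0.022,0,0,0,0,0.6,-0.001,0.0,0.03,0,0,0,0.6,0,0,0.03,0,0,0,0.6,0,0,0.01,0,0,0,0.6,0,0,0,0,0,0]

```text
clock: 2.6
tcp_pos: [0.5966, -0.0871, 0.2453]
orientation: [-0.003, 0.698, 0.716, -0.006]
wrist_force: [-0.3, -0.1, 1.2]
finger_gap: 0.0685
```

```bash
cat >> h.py <<'E'
def shot(name,*crops):
    ims=[];
    for n,x,y,w,h,k in crops:
        im=env.read_camera(n)[:,:,::-1]
        c=cv2.resize(im[y:y+h,x:x+w],None,fx=k,fy=k,interpolation=cv2.INTER_CUBIC)
        c=cv2.convertScaleAbs(c,alpha=1.6,beta=25)
        for i in range(0,w,10): cv2.putText(c,str(x+i),(i*k,10),0,.33,(0,0,255),1); cv2.line(c,(int((i+.5)*k),12),(int((i+.5)*k),17),(0,0,255),1)
        for i in range(0,h,10): cv2.putText(c,"-"+str(y+i),(0,int((i+.5)*k)+4),0,.33,(0,0,255),1)
        ims.append(c)
    H=max(i.shape[0] for i in ims)
    cv2.imwrite(f"pics/{name}.png",np.hstack([cv2.copyMakeBorder(i,0,H-i.shape[0],0,3,0) for i in ims]))
E
python3 -c "
from h import *
shot('k1',('top',265,120,100,100,4),('side',295,120,98,130,4))
s=env.get_state();print(s['tcp_pos'],s['joint_pos'])"
```

```text
[ 0.59735137 -0.08743145  0.24651618] [-0.27468382  0.37670015  0.14687213  1.34901922 -0.00735337 -0.29928291]
```

View pics/k1.png

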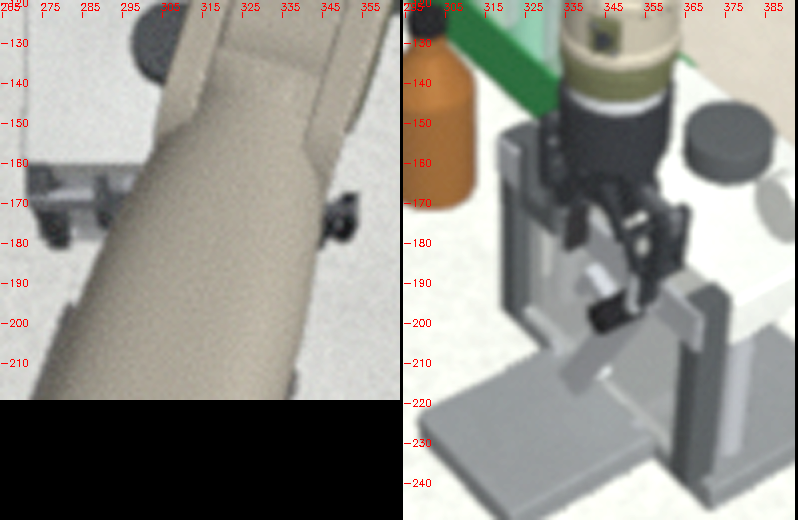

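The side view shows the open fingers straddling the grip, which is at (348,197), with the tips just above it. I'll go down and close.

carry_out:
  moves: [0.6,-0.002,0.003,0.025,0,0,0,0.6,0,0,0.024,0,0,0,-1,0,0,0,0,0,0,-1,0,0,0,0,0,0,-1,0,0,0,0,0,0]

```text
clock: 3.32
tcp_pos: [0.6034, -0.0894, 0.2045]
orientation: [0.003, 0.698, 0.716, -0.002]
wrist_force: [-0.5, 1.3, -4.9]
finger_gap: 0.0216
```

carry_out:
  moves: [-1,0,0,0,0,0,0,-1,0,0,0,0,0,0,-1,0,0,0,0,0,0,-1,0,0,0,0,0,0,-1,0,0,0,0,0,0]

```text
clock: 3.95
tcp_pos: [0.6034, -0.0891, 0.2046]
orientation: [0.003, 0.698, 0.716, -0.002]
wrist_force: [0.3, 0.1, -3.3]
finger_gap: 0.0219
```

carry_out:
  moves: [-0.2,0,0,0,0,0,0,-0.2,0,0,0,0,0,0,-0.2,0,0,0.008,0,0,0,-0.2,0,0,0.004,0,0,0,-0.2,0,0,0,0,0,0]

```text
clock: 4.58
tcp_pos: [0.6044, -0.09, 0.1934]
orientation: [0.005, 0.698, 0.716, -0.002]
wrist_force: [0.4, -0.7, 0.2]
finger_gap: 0.0341
```

carry_out:
  moves: [-1,0,0,0,0,0,0,-1,0,0,0,0,0,0,-1,0,0,0,0,0,0,-1,0,0,0,0,0,0,-1,0,0,0,0,0,0]

```text
clock: 5.2
tcp_pos: [0.6044, -0.0902, 0.1936]
orientation: [0.005, 0.698, 0.716, -0.002]
wrist_force: [-0.2, -0.1, -0.0]
finger_gap: 0.0227
```

carry_out:
  moves: [-1,0,0,-0.01,0,0,0,-1,0,0,-0.02,0,0,0,-1,0,0,-0.02,0,0,0,-1,0,0,-0.02,0,0,0,-1,0,0,0,0,0,0]
  squeeze: 90

```text
clock: 5.82
tcp_pos: [0.6044, -0.0888, 0.263]
orientation: [0.003, 0.698, 0.716, -0.003]
wrist_force: [0.7, 0.3, -4.5]
finger_gap: 0.0211
```

carry_out:
  moves: [-1,0,0,-0.02,0,0,0,-1,0,0,-0.02,0,0,0,-1,0,0,-0.008,0,0,0,-1,0,0,0,0,0,0,-1,0,0,0,0,0,0]

```text
clock: 6.45
tcp_pos: [0.6043, -0.0886, 0.3062]
orientation: [0.001, 0.698, 0.716, -0.004]
wrist_force: [1.7, -0.3, -4.4]
finger_gap: 0.0217
```

```bash
python3 -c "
from h import *
shot('k2',('side',285,100,120,140,4),('top',265,120,80,100,3))
s=env.get_state();print(s['tcp_pos'],s['wrist_force'],s['finger_gap'])"
```

```text
[ 0.60427163 -0.0885382   0.30620662] [ 1.98940826 -0.18594874 -5.39937746] 0.021797250079597194
```

View pics/k2.png

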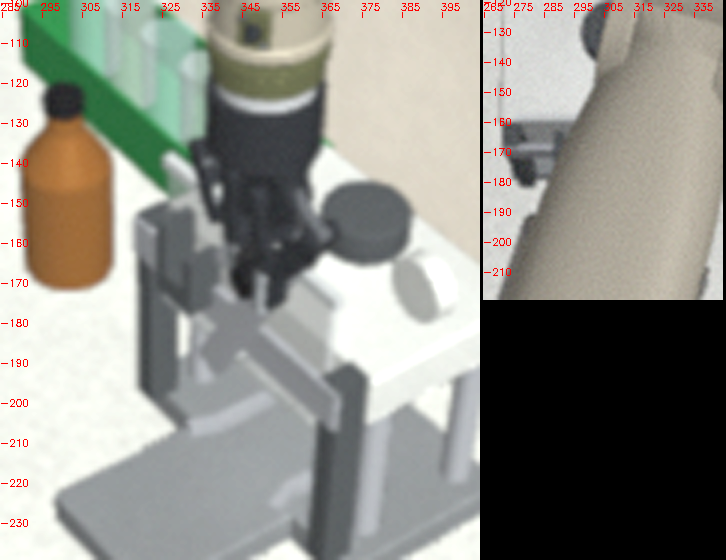

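The guard is up: the pane's top edge shows at (360,175), and the bar is held while still leaning. Next I swing it upright along the arc, keeping the lift at about 0.115.

carry_out:
  moves: [-1,0.015,0,-0.007,0,0,0,-1,0.016,0,-0.007,0,0,0,-1,0.016,0,-0.005,0,0,0,-1,0.016,0,-0.003,0,0,0,-1,0.01,0,-0.001,0,0,0]

```text
clock: 7.18
tcp_pos: [0.6024, -0.0172, 0.3285]
orientation: [0.004, 0.699, 0.715, -0.009]
wrist_force: [0.4, -7.9, -5.0]
finger_gap: 0.0213
```

```bash
python3 -c "
from h import *
s=env.get_state();print(s['tcp_pos'],s['wrist_force'],s['ft_torque'],s['finger_gap'])"
```

```text
[ 0.60236622 -0.01723241  0.32853814] [ 0.43322537 -7.9356813  -4.95281219] [-2.90897016 -0.22820429  0.27478994] 0.021324352826297736
```

```bash
python3 -c "
from h import *
shot('k3',('side',300,115,95,110,6))"
```

```text
(no output)
```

View pics/k3.png

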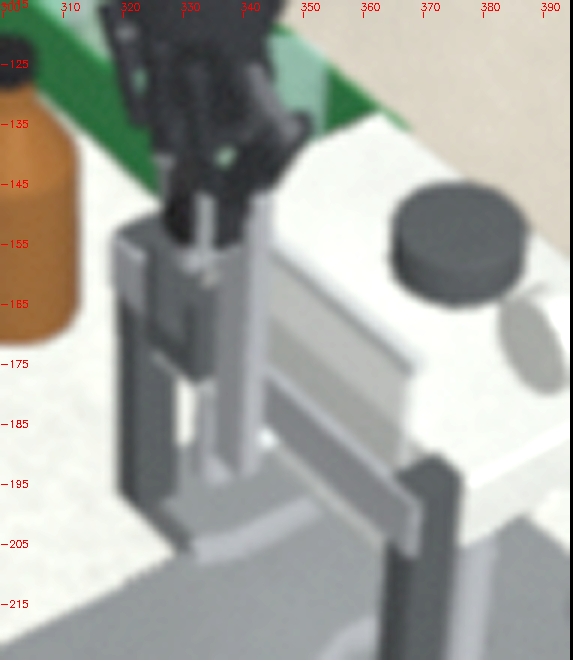

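```bash
python3 -c "
from h import *
p=[.66509,-.01477,.0208]
for L in (90,105,115,125):
    print(L,'pane top -y corners',proj('side',W(p,[(-16,-100,172+L),(-8,-100,172+L)])).round(1).tolist())
    for a in (-.1,0,.1):
        s,k=np.sin(a),np.cos(a)
        print('  ',a,[proj('side',W(p,[(-44,u*k+v*s,60+L-u*s+v*k)]))[0].round(1).tolist() for u,v in((-12,0),(-12,87),(-12,130),(41,87))])
print('guide top',proj('side',W(p,[(-26,-104,220),(-26,-120,220)])).round(1).tolist())
"
```

```text
90 pane top -y corners [[366.8, 182.1], [369.0, 180.9]]
   -0.1 [[338.6, 197.4], [341.1, 177.5], [342.4, 167.0], [330.2, 166.4]]
   0 [[338.6, 197.1], [339.3, 175.5], [339.6, 164.1], [328.4, 165.7]]
   0.1 [[338.6, 196.8], [337.5, 173.6], [336.9, 161.5], [326.7, 165.3]]
105 pane top -y corners [[367.1, 178.0], [369.4, 176.9]]
   -0.1 [[338.7, 193.8], [341.2, 173.6], [342.6, 162.9], [330.3, 162.4]]
   0 [[338.7, 193.5], [339.4, 171.6], [339.8, 160.0], [328.5, 161.8]]
   0.1 [[338.7, 193.2], [337.6, 169.7], [337.0, 157.4], [326.8, 161.5]]
115 pane top -y corners [[367.3, 175.3], [369.6, 174.2]]
   -0.1 [[338.7, 191.4], [341.3, 171.0], [342.7, 160.2], [330.3, 159.8]]
   0 [[338.8, 191.1], [339.5, 168.9], [339.9, 157.2], [328.5, 159.2]]
   0.1 [[338.8, 190.8], [337.6, 167.1], [337.1, 154.6], [326.8, 158.8]]
125 pane top -y corners [[367.6, 172.5], [369.9, 171.4]]
   -0.1 [[338.8, 188.9], [341.4, 168.3], [342.8, 157.4], [330.4, 157.1]]
   0 [[338.8, 188.6], [339.6, 166.2], [340.0, 154.4], [328.5, 156.5]]
   0.1 [[338.8, 188.3], [337.7, 164.4], [337.1, 151.8], [326.8, 156.2]]
guide top [[363.9, 195.3], [367.5, 198.5]]
```

The bar is upright, and the pane corner at (369,175) gives a lift of about 0.11. The side force is just friction from the grip turning in the fingers, so I lower onto the horn.

carry_out:
  moves: [-1,0.001,0,0.007,0,0,0,-1,0,0,0.007,0,0,0,-1,0,0,0.006,0,0,0,-1,0,0,0.005,0,0,0,-1,0,0,0,0,0,0]
  squeeze: 60

```text
clock: 7.85
tcp_pos: [0.6023, -0.0172, 0.3036]
orientation: [0.008, 0.698, 0.716, -0.012]
wrist_force: [1.0, -5.0, -5.2]
finger_gap: 0.0212
```

carry_out:
  moves: [-1,0,0,0.003,0,0,0,-1,0,0,0.003,0,0,0,-1,0,0,0.002,0,0,0,-1,0,0,0.002,0,0,0,-1,0,0,0,0,0,0]
  squeeze: 40

```text
clock: 8.48
tcp_pos: [0.6024, -0.0172, 0.3024]
orientation: [0.013, 0.698, 0.716, -0.009]
wrist_force: [1.4, -4.9, -5.0]
finger_gap: 0.021
```

carry_out:
  moves: [-1,0,0,0.006,0,0,0,-1,0,0,0,0,0,0,-1,0,0,0.006,0,0,0,-1,0,0,0,0,0,0,-1,0,0,0,0,0,0]

```text
clock: 9.1
tcp_pos: [0.6024, -0.0174, 0.3022]
orientation: [0.019, 0.698, 0.716, -0.005]
wrist_force: [0.4, -4.8, 0.9]
finger_gap: 0.0211
```

carry_out:
  moves: [-1,0,0,0.008,0,0,0,-1,0,0,0,0,0,0,-0.3,0,0,0,0,0,0,-0.3,0,0,0,0,0,0,-0.3,0,0,0,0,0,0]
  squeeze: 20

```text
clock: 9.72
tcp_pos: [0.6023, -0.0147, 0.2998]
orientation: [0.019, 0.697, 0.717, -0.001]
wrist_force: [-0.1, -0.7, 0.1]
finger_gap: 0.0301
```

```bash
python3 -c "
from h import *
shot('k4',('side',300,115,95,90,6))
s=env.get_state();print(s['tcp_pos'],s['wrist_force'],s['finger_gap'])"
```

```text
[ 0.60225674 -0.01470542  0.29972216] [ 0.23401486  0.36060372 -0.14959892] 0.030243230488705874
```

View pics/k4.png

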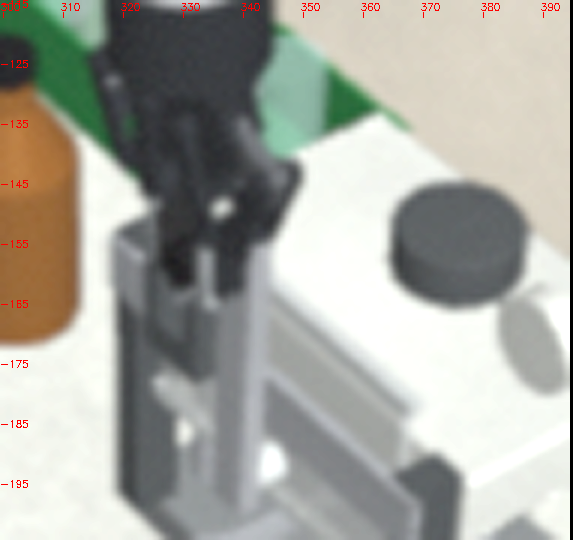

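The guard hangs free: the pane corner dropped to about (369,182.5), which is a lift of about 0.086, and the wrist force is about 0 with the fingers loose. I'll back off upward and head for the carrier.

carry_out:
  moves: [0.2,0,0,0,0,0,0,0.2,0,0,0,0,0,0,0.4,0,-0.004,-0.03,0,0,0,0.6,0,-0.02,-0.04,0,0,0,0.6,0.04,-0.05,0,0,0,0]

```text
clock: 10.4
tcp_pos: [0.5283, 0.0232, 0.3659]
orientation: [0.017, 0.698, 0.716, -0.001]
wrist_force: [0.2, 1.9, 0.1]
finger_gap: 0.0681
```

```bash
python3 - <<'E'
from h import *
s=env.get_state();print(s['tcp_pos'],s['joint_pos'].round(2),s['finger_gap'], R.from_quat(s['orientation'],scalar_first=True).as_matrix().round(3))
shot('k5',('side',290,130,100,100,4),('side',190,160,75,45,5))
E
```

```text
[0.5282769  0.02315872 0.36588251] [-0.1   0.2   0.2   1.54 -0.02 -0.12] 0.06807489093380924 [[-0.024  0.999  0.022]
 [ 0.999  0.025 -0.025]
 [-0.026  0.022 -0.999]]
```

View pics/k5.png

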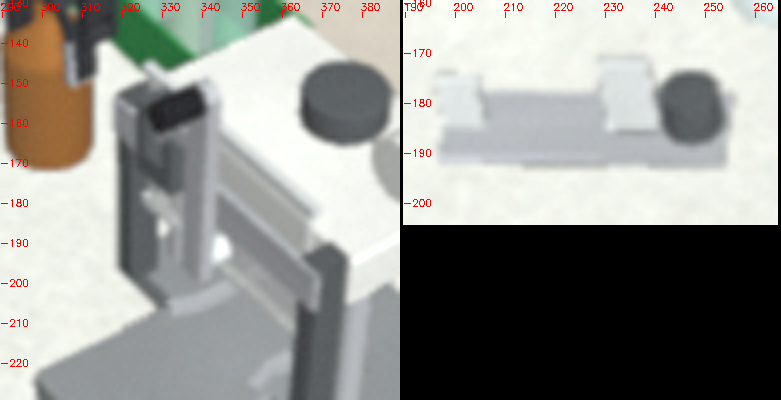

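The guard hangs upright on the notch. In the side view the carrier's near lower edge runs from (196,192) to (253,192), and the die top is at (246.5,177). I'll refine the carrier's pose.

```bash
python3 - <<'E'
from h import *
obs={"top":[((60,35,8),(216.9,213.5)),((60,-35,8),(230.9,223.9)),((-140,35,8),(183.9,254.5)),((-140,-35,8),(196.9,266.9))],
"side":[((60,-35,0),(253,192)),((-140,-35,0),(196,191.5))]}
die={"top":(218.3,222.7),"side":(246.5,177.2)}
def f(p):
    r=[(proj(n,W(p,[a for a,_ in o]))-[b for _,b in o]).ravel() for n,o in obs.items()]
    r+=[proj(n,W(p,[(p[3],0,42)]))[0]-v for n,v in die.items()]
    return np.concatenate(r)
r=least_squares(f,[.45,.336,-.61,36],loss="soft_l1",x_scale=[.1,.1,.1,10]); p=r.x
print(p,np.degrees(p[2]),f(p).reshape(-1,2).round(1).tolist())
print(W(p,[(-6,0,45),(-125,0,32)]))
for n in("side","top"): print(n,proj(n,W(p,[(-24,-7,66),(12,-7,66),(12,7,66),(-24,7,66),(-140,-6,50),(-110,-6,50)])).round(1).tolist())
E
```

```text
[ 0.44983827  0.33828572 -0.62446821 36.25846264] -35.779392871488845 [[0.1, -1.1], [0.4, -0.4], [-1.8, 0.6], [-0.4, -0.2], [0.1, 2.1], [-0.1, 1.6], [-0.6, -0.9], [-0.2, 1.0]]
[[0.44497062 0.34179372 0.045     ]
 [0.348429   0.41136896 0.032     ]]
side [[227.7, 174.1], [238.2, 174.3], [238.8, 171.5], [228.3, 171.4], [194.9, 176.9], [203.6, 177.0]]
top [[206.6, 235.4], [213.1, 227.4], [210.1, 225.0], [203.6, 233.0], [186.6, 261.6], [192.1, 254.8]]
```

carry_out:
  moves: [0.6,0.06,-0.012,0,1.3,1.4,0,0.6,0.06,-0.012,0,0,0,0,0.6,0.06,-0.012,0.01,0,0,0,0.6,0.06,-0.012,0.02,0,0,0,0.6,0.06,-0.012,0.02,0,0,0]

```text
clock: 11.12
tcp_pos: [0.456, 0.3219, 0.3156]
orientation: [-0.002, 0.7, 0.715, -0.0]
wrist_force: [0.1, -0.4, 0.5]
finger_gap: 0.0681
```

carry_out:
  moves: [0.6,0,0,0.03,0,0,9.5,0.6,0,0,0.03,0,0,9.5,0.6,0,0,0.03,0,0,9.5,0.6,0,0,0.02,0,0,9.5,0.6,0,0,0,0,0,0]

```text
clock: 11.75
tcp_pos: [0.4541, 0.3279, 0.1997]
orientation: [-0.002, 0.896, 0.444, -0.002]
wrist_force: [-0.5, -0.6, 0.6]
finger_gap: 0.0681
```

```bash
cat >> h.py <<'E'
def rel(x,y,z,yaw):
    "tool-frame shift and z turn to put the TCP at x,y,z with tool y along yaw, pointing down"
    s=env.get_state(); Rm=R.from_quat(s['orientation'],scalar_first=True)
    c,n=np.cos(yaw),np.sin(yaw); G=R.from_matrix(np.array([[-n,c,0],[c,n,0],[0,0,-1]]))
    print('tcp',s['tcp_pos'].round(4),'shift mm',(Rm.inv().apply(np.array([x,y,z])-s['tcp_pos'])*1000).round(1),'turn',np.degrees((Rm.inv()*G).as_rotvec()).round(1),'F',s['wrist_force'].round(1),'gap',round(s['finger_gap'],4))
E
python3 -c "
from h import *
rel(.445,.342,.036,-.624)"
```

```text
tcp [0.4541 0.3279 0.1997] shift mm [  5.9 -14.8 163.8] turn [-0.3  0.1 -1.6] F [-0.5 -0.6  0.6] gap 0.0681
```

carry_out:
  moves: [0.6,0.006,-0.015,0.04,0,0,-1.6,0.6,0,0,0.04,0,0,0,0.6,0,0,0.03,0,0,0,0.6,0,0,0.01,0,0,0,0.6,0,0,0,0,0,0]

```text
clock: 12.38
tcp_pos: [0.4509, 0.345, 0.083]
orientation: [-0.003, 0.886, 0.463, 0.004]
wrist_force: [0.6, -0.2, 0.9]
finger_gap: 0.0682
```

```bash
python3 -c "
from h import *
rel(.445,.342,.036,-.624)
shot('c1',('side',180,130,90,75,8))"
```

```text
tcp [0.4509 0.345  0.083 ] shift mm [-6.3 -3.  47. ] turn [-0.1 -0.5  0.9] F [ 0.6 -0.2  0.9] gap 0.0682
```

View pics/c1.png

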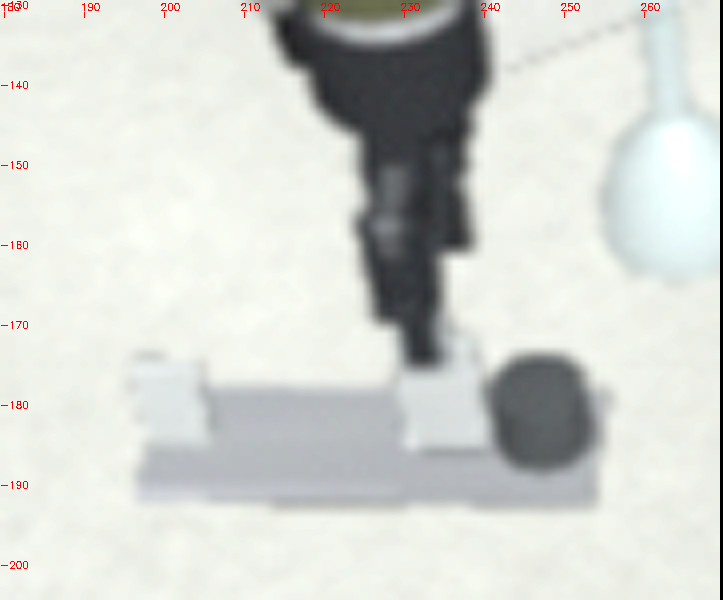

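The fingers straddle the grip block (near tip at (232,175), far tip at (237,160), block at columns 229 to 239). I'll go down and grip.

carry_out:
  moves: [0.6,-0.006,-0.003,0.02,0,0,0.9,0.6,0,0,0.022,0,0,0,0.6,0,0,0.008,0,0,0,-1,0,0,0,0,0,0,-1,0,0,0,0,0,0]
  squeeze: 80

```text
clock: 13.05
tcp_pos: [0.4518, 0.3456, 0.041]
orientation: [-0.003, 0.89, 0.457, 0.011]
wrist_force: [0.6, 0.3, -0.3]
finger_gap: 0.0327
```

carry_out:
  moves: [-1,0,0,0,0,0,0,-1,0,0,0,0,0,0,-1,0,0,0,0,0,0,-1,0,0,0,0,0,0,-1,0,0,0,0,0,0]

```text
clock: 13.68
tcp_pos: [0.4517, 0.3448, 0.0422]
orientation: [-0.002, 0.89, 0.457, 0.011]
wrist_force: [0.2, -0.8, 0.6]
finger_gap: 0.0129
```

```bash
python3 -c "
from h import *
rel(.445,.342,.036,-.624)"
```

```text
tcp [0.4517 0.3448 0.0422] shift mm [-6.3 -3.8  6. ] turn [ 0.3 -1.2  0.1] F [ 0.2 -0.8  0.6] gap 0.0129
```

carry_out:
  moves: [-1,0,0,-0.01,0,0,0,-1,0,0,-0.02,0,0,0,-1,0,0,-0.03,0,0,0,-1,0,0,-0.03,0,0,0,-1,0,0,0,0,0,0]

```text
clock: 14.3
tcp_pos: [0.4484, 0.3435, 0.1332]
orientation: [-0.003, 0.89, 0.457, 0.009]
wrist_force: [0.3, 0.4, -4.3]
finger_gap: 0.0127
```

```bash
python3 -c "
from h import *
rel(.538,-.0174,.13,.0208)"
```

```text
tcp [0.4484 0.3435 0.1332] shift mm [-241.   283.2   -0.5] turn [  0.5  -1.  -36.9] F [ 0.3  0.4 -4.3] gap 0.0127
```

carry_out:
  moves: [-1,-0.03,0.03,0,0,0,0,-1,-0.035,0.035,0,0,0,0,-1,0,0,0,0,0,-9.2,-1,0,0,0,0,0,-9.2,-1,0,0,0,0,0,-9.2]

```text
clock: 14.92
tcp_pos: [0.4604, 0.2492, 0.125]
orientation: [-0.003, 0.75, 0.661, 0.006]
wrist_force: [0.1, 0.0, -5.1]
finger_gap: 0.0131
```

```bash
python3 -c "
from h import *
rel(.538,-.0174,.13,.0208)"
```

```text
tcp [0.4604 0.2492 0.125 ] shift mm [-254.6  110.5   -7.7] turn [ 0.2 -0.7 -8.4] F [ 0.1  0.  -5.1] gap 0.0131
```

carry_out:
  moves: [-1,-0.045,0.02,-0.003,0,0,-8.4,-1,-0.05,0.014,-0.003,0,0,0,-1,-0.055,0.014,-0.003,0,0,0,-1,-0.055,0.014,-0.003,0,0,0,-1,-0.03,0.01,0,0,0,0]

```text
clock: 15.55
tcp_pos: [0.5299, 0.0097, 0.1264]
orientation: [-0.006, 0.695, 0.719, 0.003]
wrist_force: [0.4, 0.8, -4.9]
finger_gap: 0.0128
```

```bash
python3 -c "
from h import *
rel(.538,-.0174,.076,.0208)"
```

```text
tcp [0.5299 0.0097 0.1264] shift mm [-28.    7.4  50. ] turn [-0.2 -0.7  0.8] F [ 0.4  0.8 -4.9] gap 0.0128
```

carry_out:
  moves: [-1,-0.028,0.007,0,0,0,0.8,-1,0,0,0,0,0,0,-1,0,0,0.015,0,0,0,-1,0,0,0.015,0,0,0,-1,0,0,0,0,0,0]

```text
clock: 16.18
tcp_pos: [0.5344, -0.0188, 0.0876]
orientation: [-0.01, 0.701, 0.713, 0.001]
wrist_force: [0.3, 0.5, -4.5]
finger_gap: 0.0129
```

```bash
python3 -c "
from h import *
rel(.538,-.0174,.0722,.0208)
shot('p1',('side',250,120,120,140,4),('top',265,150,100,120,3))"
```

```text
tcp [ 0.5344 -0.0188  0.0876] shift mm [ 1.1  3.9 15.4] turn [-0.7 -0.9 -0.2] F [ 0.3  0.5 -4.5] gap 0.0129
```

View pics/p1.png

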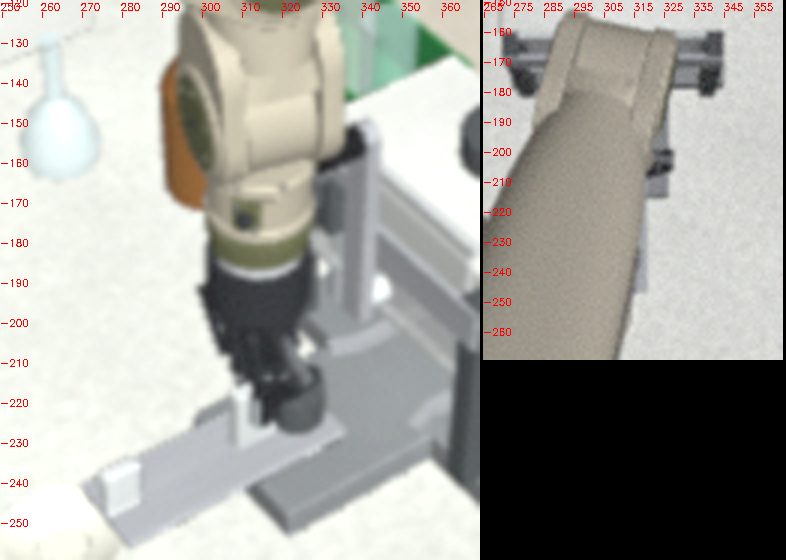

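The carrier is level over the bed, die end leading, with its fin at (280,240). The wrist is close to the bar grip, so I won't go further forward with this hold and will lower straight down. All 12 picture views are used, so from here I check by numbers.

carry_out:
  moves: [-1,0,0,0.008,0,0,0,-1,0,0,0.006,0,0,0,-1,0,0,0.004,0,0,0,-1,0,0,0,0,0,0,-1,0,0,0,0,0,0]

```text
clock: 16.9
tcp_pos: [0.5367, -0.0182, 0.0722]
orientation: [-0.007, 0.701, 0.713, 0.003]
wrist_force: [-0.5, 0.7, -3.9]
finger_gap: 0.0126
```

carry_out:
  moves: [-1,0,0,0.004,0,0,0,-1,0,0,0,0,0,0,-1,0,0,0.004,0,0,0,-1,0,0,0,0,0,0,-1,0,0,0,0,0,0]

```text
clock: 17.52
tcp_pos: [0.5379, -0.0179, 0.0719]
orientation: [-0.005, 0.7, 0.714, 0.005]
wrist_force: [-0.3, 0.7, -1.0]
finger_gap: 0.0128
```

```bash
python3 - <<'E'
from h import *
rel(.538,-.0174,.0722,.0208)
# white fin in the side view: bright blob, compare with prediction
im=env.read_camera("side"); np.save("s1.npy",im)
y0,x0=225,268; c=im[y0:y0+28,x0:x0+24].astype(int).sum(2)
for r in c[::2]: print(' '.join(f'{v:3d}' for v in r))
p=[.66509,-.01477,.0208]
for ox in (-140,-132,-125): print(ox,proj("side",W(p,[(ox-140,-6,80),(ox-110,-6,80),(ox-140,-6,38),(ox-110,6,80),(ox-140,6,80)])).round(1).tolist())
E
```

```text
tcp [ 0.5379 -0.0179  0.0719] shift mm [ 0.5  0.1 -0.3] turn [ 0.  -0.8 -0.1] F [-0.3  0.7 -1. ] gap 0.0128
420 421 420 416 413 412 410 414 410 413 419 425 426 424 413 406 411 412 415 418 420 422 418 420
427 424 421 416 412 411 411 418 421 420 423 425 427 422 419 412 407 410 414 418 422 420 411 407
424 426 425 420 416 417 425 425 424 424 425 425 419 416 415 414 416 413 410 402 404 407 407 410
430 427 423 425 419 420 420 419 419 419 424 429 422 418 414 416 422 421 419 414 414 415 411 413
423 424 427 427 424 426 426 426 426 425 429 425 419 418 416 421 416 413 412 417 414 406 389 369
432 431 433 433 429 427 424 424 424 423 420 419 413 410 416 422 425 420 410 402 386 349 318 318
424 419 424 431 438 435 433 430 430 428 426 426 417 406 396 376 380 360 333 319 315 312 317 316
433 429 419 419 427 431 437 438 420 404 393 375 392 397 408 417 420 384 310 307 316 316 318 319
433 417 423 431 430 429 422 405 394 398 416 426 435 437 436 412 397 363 309 312 318 318 321 321
496 492 487 468 421 351 331 302 314 382 430 421 408 396 391 392 385 370 333 321 323 323 323 324
486 486 477 430 335 304 313 303 285 315 382 396 391 391 391 389 388 375 352 329 323 323 321 316
476 473 470 459 418 355 311 299 286 320 383 395 392 386 386 388 385 378 355 326 319 318 318 320
468 463 461 460 455 440 386 306 279 306 369 389 390 384 375 363 348 333 324 322 319 319 318 319
452 448 449 446 442 438 429 391 328 300 330 359 349 332 324 319 318 319 319 319 316 319 318 312
-140 [[272.1, 245.9], [280.8, 241.4], [273.2, 255.0], [278.7, 238.9], [270.0, 243.4]]
-132 [[274.5, 244.7], [283.1, 240.2], [275.4, 253.8], [281.0, 237.7], [272.3, 242.2]]
-125 [[276.5, 243.7], [285.1, 239.2], [277.4, 252.8], [283.0, 236.7], [274.3, 241.1]]
```

The carrier rests on the bed with its origin near press x=-126 (the fin matches the projection). I'll open, slide the open fingers straight back to the fin, and tilt the tool back so the wrist clears the bar grip.

carry_out:
  moves: [0.3,0,0,0,0,0,0,0.3,0,0,0,0,0,0,0.3,0,0,0,0,0,0,0.3,0,-0.02,0,0,0,0,0.3,0,-0.02,0,0,0,0]
  squeeze: 20

```text
clock: 18.2
tcp_pos: [0.4999, -0.0193, 0.0715]
orientation: [-0.004, 0.7, 0.714, 0.005]
wrist_force: [0.6, 0.2, -0.2]
finger_gap: 0.0555
```

```bash
python3 - <<'E'
from h import *
rel(.4145,-.0195,.056,.0208)
im=env.read_camera("side")
y0,x0=233,268; c=im[y0:y0+16,x0:x0+24].astype(int).sum(2)
for r in c[::2]: print(' '.join(f'{v:3d}' for v in r))
E
```

```text
tcp [ 0.4999 -0.0193  0.0715] shift mm [  1.2 -85.4  15.3] turn [ 0.2 -0.7 -0.1] F [ 0.6  0.2 -0.2] gap 0.0555
427 428 431 428 428 427 429 427 428 428 429 426 422 420 422 422 419 414 416 415 415 408 391 369
433 433 438 435 433 427 428 429 429 426 422 420 414 412 419 427 427 409 393 370 334 337 318 317
428 424 423 434 439 437 436 431 429 430 431 432 427 419 412 391 357 342 314 317 316 316 316 318
435 428 422 424 428 436 441 442 432 431 433 417 408 407 418 428 434 420 342 314 316 316 318 318
436 418 424 434 431 430 414 398 423 429 433 436 440 444 422 412 396 367 317 312 319 321 322 322
499 493 484 461 435 394 361 319 319 382 421 421 404 395 394 394 389 365 321 320 324 325 327 326
489 487 471 420 333 306 311 302 285 321 383 400 395 395 391 391 391 376 339 326 324 321 322 320
478 475 473 461 423 357 317 301 286 318 388 397 395 390 389 391 385 369 340 323 319 319 321 321
```

carry_out:
  moves: [0.3,0,-0.03,0,-10.5,0,0,0.3,0,-0.03,-0.0055,-10.5,0,0,0.3,0,-0.015,-0.006,0,0,0,0.3,0,0,0,0,0,0,0.3,0,0,0,0,0,0]

```text
clock: 18.88
tcp_pos: [0.4201, -0.0204, 0.0666]
orientation: [0.122, 0.69, 0.701, 0.135]
wrist_force: [-0.6, -0.1, 0.3]
finger_gap: 0.0556
```

```bash
python3 - <<'E'
from h import *
rel(.4145,-.0195,.056,.0208)
s=env.get_state();print(s['joint_pos'].round(2))
E
```

```text
tcp [ 0.4201 -0.0204  0.0666] shift mm [ 0.8 -9.   7.9] turn [20.9 -0.9 -0.3] F [-0.6 -0.1  0.3] gap 0.0556
[-0.34 -0.08 -0.96  0.35  0.14 -0.33]
```

carry_out:
  moves: [0.3,0,-0.003,0.011,3,0,0,0.3,0,0,0,0,0,0,-1,0,0,0,0,0,0,-1,0,0,0,0,0,0,-1,0,0,0,0,0,0]
  squeeze: 40

```text
clock: 19.5
tcp_pos: [0.4308, -0.0223, 0.0597]
orientation: [0.107, 0.692, 0.704, 0.119]
wrist_force: [-0.7, 0.9, 1.0]
finger_gap: 0.0113
```

carry_out:
  moves: [-1,0,0,0,0,0,0,-1,0,0,0,0,0,0,-1,0,0,0,0,0,0,-1,0,0,0,0,0,0,-1,0,0,0,0,0,0]

```text
clock: 20.12
tcp_pos: [0.4308, -0.0223, 0.0599]
orientation: [0.108, 0.692, 0.704, 0.119]
wrist_force: [2.2, 0.7, -0.3]
finger_gap: 0.0112
```

```bash
python3 - <<'E'
from h import *
rel(.575,-.0168,.056,.0208)
s=env.get_state();print(s['joint_pos'].round(2))
E
```

```text
tcp [ 0.4308 -0.0223  0.0599] shift mm [  2.5 135.6  49.4] turn [18.4 -0.7 -0.1] F [ 2.2  0.7 -0.3] gap 0.0112
[-0.32 -0.02 -0.91  0.38  0.12 -0.32]
```

The fin is gripped with the tool tilted about 18°. Now I slide in along press x.

carry_out:
  moves: [-1,0.001,0.014,0.0047,0,0,0,-1,0.001,0.019,0.0063,0,0,0,-1,0.001,0.019,0.0063,0,0,0,-1,0,0.019,0.0063,0,0,0,-1,0,0,0,0,0,0]

```text
clock: 20.75
tcp_pos: [0.4976, -0.019, 0.0599]
orientation: [0.104, 0.695, 0.703, 0.11]
wrist_force: [1.4, -0.8, -3.1]
finger_gap: 0.0114
```

```bash
python3 - <<'E'
from h import *
rel(.590,-.0164,.0599,.0208)
E
```

```text
tcp [ 0.4976 -0.019   0.0599] shift mm [ 1.5 88.2 27.7] turn [17.4 -0.3 -0.5] F [ 1.4 -0.8 -3.1] gap 0.0114
```

carry_out:
  moves: [-1,0,0.019,0.0065,-0.4,0,0,-1,0,0.019,0.0065,-0.4,0,0,-1,0,0.019,0.0065,0,0,0,-1,0,0.01,0.0035,0,0,0,-1,0,0,0,0,0,0]

```text
clock: 21.38
tcp_pos: [0.5582, -0.0184, 0.0588]
orientation: [0.104, 0.697, 0.701, 0.107]
wrist_force: [1.5, -0.1, -0.8]
finger_gap: 0.0115
```

```bash
python3 - <<'E'
from h import *
rel(.590,-.0164,.0599,.0208)
im=env.read_camera("side"); np.save("s2.npy",im)
p=[.66509,-.01477,.0208]
x=(env.get_state()['tcp_pos'][0]-.4308+.66509-.791)-.6651  # origin if no slip
print("origin press x est",x*1000)
E
```

```text
tcp [ 0.5582 -0.0184  0.0588] shift mm [ 1.8 30.7  8.4] turn [17.2 -0.1 -0.8] F [ 1.5 -0.1 -0.8] gap 0.0115
origin press x est -663.6548955454388
```

Regripping farther back on the fin gives more clearance to the bar.

carry_out:
  moves: [-0.3,0,0,0,0,0,0,-0.3,0,-0.017,-0.003,-4,0,0,-0.3,0,0,0,0,0,0,-1,0,0,0,0,0,0,-1,0,0,0,0,0,0]

```text
clock: 22.05
tcp_pos: [0.5403, -0.0184, 0.0554]
orientation: [0.127, 0.693, 0.697, 0.131]
wrist_force: [-4.6, 0.1, 2.4]
finger_gap: 0.0114
```

```bash
python3 - <<'E'
from h import *
rel(.578,-.0164,.0588,.0208)
E
```

```text
tcp [ 0.5403 -0.0184  0.0554] shift mm [ 1.8 36.4 10.4] turn [21.  -0.1 -0.9] F [-4.6  0.1  2.4] gap 0.0114
```

carry_out:
  moves: [-1,0,0.011,0.004,0,0,0,-1,0,0.011,0.004,0,0,0,-1,0,0.009,0.0035,0,0,0,-1,0,0,0,0,0,0,-1,0,0,0,0,0,0]

```text
clock: 22.68
tcp_pos: [0.5742, -0.0178, 0.0553]
orientation: [0.125, 0.693, 0.698, 0.129]
wrist_force: [-4.6, 0.5, 1.1]
finger_gap: 0.0112
```

carry_out:
  moves: [-1,0,0.006,0.0023,0,0,0,-1,0,0.006,0.0023,0,0,0,-1,0,0,0,0,0,0,-1,0,0,0,0,0,0,-1,0,0,0,0,0,0]

```text
clock: 23.3
tcp_pos: [0.5759, -0.0177, 0.0548]
orientation: [0.12, 0.695, 0.698, 0.123]
wrist_force: [-1.6, 1.0, -0.9]
finger_gap: 0.0114
```

carry_out:
  moves: [-1,0,0.014,0.0055,0,0,0,-1,0,0.014,0.0055,0,0,0,-1,0,0,0,0,0,0,-1,0,0,0,0,0,0,-1,0,0,0,0,0,0]

```text
clock: 23.92
tcp_pos: [0.5857, -0.0173, 0.0505]
orientation: [0.109, 0.699, 0.699, 0.109]
wrist_force: [-4.7, 0.1, 2.5]
finger_gap: 0.0118
```

```bash
python3 - <<'E'
from h import *
rel(.578,-.0164,.0588,.0208)
im=env.read_camera("side"); np.save("s3.npy",im)
p=[.66509,-.01477,.0208]
for ox in (25,30,35): print(ox,[proj("side",W(p,[(ox+x,y,z) for x,y,z in q])).round(1).tolist() for q in ([(-140,-35,38),(-140,35,38),(60,-35,38)],[(-24,-7,96),(12,-7,96)])])
E
```

```text
tcp [ 0.5857 -0.0173  0.0505] shift mm [  0.9  -4.8 -10.2] turn [17.8  0.2 -1.2] F [-4.7  0.1  2.5] gap 0.0118
25 [[[323.8, 236.7], [310.9, 223.1], [373.9, 209.7]], [[348.7, 202.7], [357.8, 198.0]]]
30 [[[325.1, 236.0], [312.2, 222.5], [375.1, 209.0]], [[350.0, 202.1], [359.0, 197.4]]]
35 [[[326.4, 235.3], [313.5, 221.8], [376.2, 208.4]], [[351.3, 201.4], [360.3, 196.7]]]
```

```bash
python3 - <<'E'
import numpy as np
im=np.load("s3.npy").astype(int)
g=im.sum(2)
print('cols',list(range(308,344)))
for y in range(218,246): print(y,' '.join(f'{v:3d}' for v in g[y,308:344]))
E
```

```text
cols [308, 309, 310, 311, 312, 313, 314, 315, 316, 317, 318, 319, 320, 321, 322, 323, 324, 325, 326, 327, 328, 329, 330, 331, 332, 333, 334, 335, 336, 337, 338, 339, 340, 341, 342, 343]
218 309 274 252 245 241 239 241 238 239 239 238 241 231 201 123  78  68  62  69  92 150 209 244 230 187 159 127 152 240 308 326 319 319 319 313 314
219 245 240 239 239 239 240 241 239 240 241 250 261 270 260 208 133  79  65  84 124 147 151 176 202 227 225 163 159 247 310 322 320 316 314 314 313
220 238 238 239 238 240 238 238 244 252 267 281 294 291 296 304 238 119  67 101 130 115 101 143 207 236 212 192 231 295 317 319 316 313 314 312 313
221 239 241 238 239 243 239 239 251 281 302 310 307 290 296 340 316 182  80  67  73  73  94 122 166 190 209 249 296 318 316 317 313 316 313 312 312
222 241 241 241 239 241 237 232 245 287 313 317 310 292 297 346 355 263 160  94  53  66  89  95 117 177 250 300 318 319 317 315 315 316 313 316 310
223 241 241 240 240 239 238 227 226 255 302 316 307 289 295 349 379 342 249 163  83  43  59  70 115 206 283 317 318 316 316 318 316 314 314 310 310
224 243 241 243 242 240 23
[... 2529 characters left out ...]
 245 244 242 244 240 241 245 242 243 240 243 243 242 241 245 252 258 266 268 253 246 237 233 232 230 238 258
242 414 390 322 227 166 153 166 198 233 242 247 243 244 241 242 242 244 244 239 241 242 246 247 252 256 264 254 250 240 232 234 233 236 244 276 326
243 416 408 380 315 224 163 156 165 199 234 245 246 247 244 247 244 241 242 244 244 247 254 260 264 252 245 239 233 235 233 239 254 278 309 338 394
244 415 412 410 386 315 213 159 155 167 202 231 246 244 244 242 243 242 245 247 252 261 266 261 246 238 235 232 232 232 246 278 323 361 394 408 416
245 411 413 422 418 382 295 204 162 155 170 203 236 245 246 246 244 244 253 253 262 264 250 243 233 231 232 230 237 269 308 354 392 410 423 426 425
```

```bash
python3 - <<'E'
from h import *
c=env.calibration("side"); K=c["camera_matrix"]; Rm=cv2.Rodrigues(c["rvec"])[0]; t=c["tvec"]
def bp(u,v,z):
    d=Rm.T@np.linalg.inv(K)@[u,v,1]; o=-Rm.T@t; return o+d*(z-o[2])/d[2]
p=[.66509,-.01477,.0208]
def pr(u,v,z):
    w=bp(u,v,z)[:2]-p[:2]; a=p[2]; return np.array([w[0]*np.cos(a)+w[1]*np.sin(a),-w[0]*np.sin(a)+w[1]*np.cos(a)])*1000
for n,pts in (("bed front",[(311.4,238),(314.1,241),(317,244)]),("tail foot",[(317.4,224),(320,226),(321.7,229),(323.6,231),(325,233),(327.2,235)]),("near corner foot",[(328.6,236.2)]),("plate near edge foot",[(333.5,233),(336.8,231),(340.8,229)]),("bed -y edge",[(330,244),(335,241),(339,239)])):
    print(n,[pr(u,v,.03).round(1).tolist() for u,v in pts])
E
```

```text
bed front [[-145.2, -11.3], [-145.3, -26.2], [-145.0, -41.2]]
tail foot [[-96.2, 26.0], [-94.4, 14.2], [-97.5, 0.6], [-97.5, -9.7], [-98.8, -19.0], [-98.1, -29.7]]
near corner foot [[-97.5, -36.3]]
plate near edge foot [[-77.2, -34.5], [-63.8, -33.7], [-48.5, -34.3]]
bed -y edge [[-112.6, -64.4], [-93.0, -63.6], [-78.1, -64.2]]
```

The measured tail is at press x≈-103 (home is -105) and the centre line is within about 1 mm, so the carrier is home. I'll release and back off.

carry_out:
  moves: [0,0,0,0,0,0,0,0,0,0,0,0,0,0,0.2,0,0,0,0,0,0,0.2,0,0,-0.02,0,0,0,0.2,0,0,-0.03,0,0,0]

```text
clock: 24.6
tcp_pos: [0.5717, -0.0177, 0.0969]
orientation: [0.109, 0.699, 0.698, 0.109]
wrist_force: [-0.8, 0.1, -0.5]
finger_gap: 0.0512
```

carry_out:
  moves: [0.2,0,-0.03,-0.02,0,0,0,0.2,0,-0.04,-0.02,0,0,0,0.2,0,-0.03,-0.02,0,0,0,0.2,0,0,0,0,0,0,0.2,0,0,0,0,0,0]

```text
clock: 25.22
tcp_pos: [0.4589, -0.0186, 0.1274]
orientation: [0.113, 0.698, 0.698, 0.111]
wrist_force: [-0.1, -0.2, 0.4]
finger_gap: 0.0514
```

```bash
python3 - <<'E'
from h import *
s=env.get_state();print(s['tcp_pos'],s['wrist_force'],s['clock'],s['joint_pos'].round(2))
im=env.read_camera("side"); np.save("s4.npy",im)
g=im.astype(int).sum(2)
print('bed/tail')
for y in range(220,240,1): print(y,' '.join(f'{v:3d}' for v in g[y,308:344]))
# guard: pane top -y corner region, and bar edges
print('pane corner')
for y in range(174,192): print(y,' '.join(f'{v:3d}' for v in g[y,355:378]))
k=np.array(cv2.imread("pics/k5.png"))
E
```

```text
[ 0.4589227  -0.01858485  0.12736223] [-0.11803234 -0.16169953  0.41489818] 25.225 [-0.27 -0.07 -0.75  0.58  0.08 -0.25]
bed/tail
220 236 238 238 238 241 240 241 242 253 261 284 289 289 321 382 408 409 396 394 391 388 360 314 314 320 322 322 323 319 318 315 316 313 312 312 314
221 238 239 239 237 240 238 238 247 280 299 306 307 290 303 358 393 397 394 390 394 386 360 315 316 321 324 323 322 315 317 311 313 313 312 311 311
222 238 240 238 237 240 235 229 238 290 313 315 307 291 297 354 388 394 391 390 391 388 363 314 312 322 318 319 317 316 314 313 311 315 314 313 311
223 240 243 241 238 239 236 220 209 254 299 315 308 291 297 350 392 394 388 388 391 388 358 313 314 319 319 317 314 314 316 315 313 314 311 310 313
224 240 240 240 241 241 238 229 223 228 260 295 303 288 296 350 388 391 390 388 388 379 354 313 313 317 315 317 315 316 316 315 316 312 313 310 313
225 235 241 241 241 239 238 235 234 225 233 264 295 288 296 345 385 392 387 382 373 355 337 317 317 319 317 316 316 314 315 315 312 312 311 316 319
226 241 241 240 241 241 238 239 238 236 230 234 262 283 304 347 385 386 370 349 32
[... 3029 characters left out ...]
 430 426 425 419 423 423 422
185 297 278 261 255 256 257 255 257 258 262 275 308 355 395 423 432 431 427 423 419 419 418 420
186 295 300 281 262 256 256 253 256 257 254 261 293 352 396 427 431 431 425 423 420 418 419 420
187 259 290 294 278 263 255 254 255 255 252 257 284 331 378 412 423 426 426 420 420 419 419 417
188 216 249 279 291 282 262 253 254 254 255 257 284 322 337 370 405 422 423 423 420 417 418 421
189 199 208 238 275 292 280 264 255 252 252 259 286 316 311 315 355 393 400 405 421 421 422 423
190 197 199 209 237 272 288 284 266 256 255 263 294 318 302 283 285 298 299 334 393 421 423 423
191 199 201 198 205 228 266 287 284 270 257 264 295 312 281 243 210 184 178 227 318 386 417 420
```

Nothing moved on release: the tail edge is in the same pixels, and the pane corner at row 183.5 gives a lift of about 0.085. Handing in.

```bash
python3 -c "
from workcell import env
print(env.hand_in()); print(env.get_state()['clock'])"
```

```text
the job is handed in; nothing more can be done
None
the job is handed in; nothing more can be done
```

The guard is hung on the inner horn and the carrier is slid in against the back stop. I handed the job in at about 25 s of the 72 s; hand-in reports no verdict.

**Guard:** I lifted it by the bar's grip, swung the bar upright and lowered its slot over the horn. After release the bar looked upright. In the last frame the pane corner was at row 183.5, which gives a lift of about 0.085 m. The robot was clear of the press.

**Carrier:** I lifted it by the grip block, set it on the bed die end first, and slid it in by the fin with the hand tilted back to clear the bar. The push stalled where I expected the stop. Measured against the bed's front edge, the tail was at x≈-103 mm (nominal home -105). The carrier was within about 1 mm of the centre line, and it did not move when released.

**Limits of the checks:**
- My fitted press pose put the bed's front edge about 5 mm off along x, so I used the edge-to-edge measurement instead.
- In the final push the fingers slipped a few millimetres on the fin.
- After the 12 allowed views, I checked the last placing from pixel values only.
- I did not re-check the other items on the bench at the end; nothing was seen or felt touching them.

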